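# Pull the dust filter plate and hold it over the catch pan

### The arm

A 6-joint arm with a two-finger parallel gripper is mounted at the origin on the work surface. World frame = base frame: x ahead of the robot, y to its left, z up, the work surface at z = 0. Lengths are in m, angles in rad, forces in N, time in s.
With the tool pointing down it reaches from about 0.25 to 0.775 m from the base axis. Payload 4 kg.
Tool frame: the origin (TCP) lies at the very end of the fingers, on their centre line; the grasp point (between the pads) lies 19 mm behind it (manip.grip_depth is the y of the grasp point in the tool frame, in m); y points along the fingers, x is the direction in which the jaws open and shut, and the axes are right-handed (so a half turn about y gives the same grasp; the last joint's range is limited). The gripper opens to 94 mm and grips with 3 to 60 N. Pads are 16 mm wide; open, the fingers measure 119 mm over their backs; the gripper's body (75 mm by 177 mm) begins 78 mm behind the grasp point.
Start: joints at [-1.302, 0.087, 1.371, -0, 1.684, -0.103], TCP at [0.2, -0.512, 0.206] pointing down, gripper open.
Joint ranges: [-3.1, 3.1], [-0.76, 2.03], [0.27, 2.55], [-1.08, 4.22], [0.17, 2.65], [-2.57, 2.57]. Speed limits (rad/s): [2.79, 2.79, 3.14, 3.14, 3.14, 3.14].

### API

Orientations are given as a unit quaternion [x, y, z, w].
In Python, from workcell import manip gives the robot as it stands. The module is installed in compiled form; this text tells all that it offers.
- The arm moves only by the tool send_rows, never from a script. Its argument "steps" is a list of rows, each a list of 2 entries, a list of its own where there are three numbers: the shift along the tool's x, y, z in mm, then the turn about the tool's y in degrees. In form: [[[tx, ty, tz], spin], ...]. A call has 1 to 5 rows; each row is the pose to reach, as a shift and turn from the pose measured when the call began, along the tool's axes at that moment; what a row does not reach only later rows make up. A row lasts 1/10 s, in which the tool goes at most 50 mm and 8.59 degrees, less where a joint would pass 70% of its speed; a pose out of reach is approached as far as the arm can. A call with a gripper value outside its range is refused whole. "claw" is the finger opening in mm, from 0 to 94, set as the call begins (left out, the last holds). The fingers move at their own pace and stop on an object; "newtons" is the grip in N (left out, the last holds). Time passes only in rows, so rows that repeat a pose let the fingers close. It gives the time, the measured TCP pose, the force and the opening at its end, in the units of the state.
- manip.get_obs(): the state, without advancing time (a new reading comes with each control period).
- manip.get_image(name): name is "scene" or "side" or "wrist"; returns a dict with "image" (400x640x3 uint8, red, green, blue), "depth" (400x640 float32, m along the optical axis (not along the pixel's ray), 0 where there is no reading), "fx", "fy", "cx", "cy" (pixels), "k1" (the pictures are not rectified: a ray, as slopes to the right and down, at radius r is drawn at 1 + k1 r^2 times it, then the intrinsics apply), "xyz" and "attitude" of the camera in the world. Camera axes: x right, y up, looking along -z (the intrinsics and any distortion apply to the point x, -y, -z); pixel columns grow to the right and rows downward; lengths in m; the calibration is good to about 2 mm. A picture is of the moment at which its call begins.
- manip.finish_job(): hands the job in, once; it reports no verdict.
Trained networks look in a picture, given as the dict that the camera call returned (one of the last four; its "shot" number tells which), for a name from the list of things; names that differ only in an ending like _2 or _b are one class to them, and where a whole thing is asked for, a point or a joint stands for the part that bears it (a point fixed in the world has none). Each returns a list of dicts, best first, with "conf" (0 to 1); they miss things now and then, are a little off and sometimes report something else, mostly with a low value. They report only what shows in the picture. A call takes as long as a camera call. They do not tell look-alikes from the thing itself.
- manip.spot_in(name, picture): "at" ([x, y, z] in m, in the coordinates of the camera as it stood for that picture, good to about 4 mm: the middle of the surface that is visible of it).
- manip.trace(name, picture): "region" (400x640 bool, what is visible of it).
The state is a dict: "time_s": time; "q": joint angles; "dq": joint speeds; "effort": joint torques, N m; "ee_pos": TCP position; "ee_rot": TCP orientation; "wrist_force": force on the tool from outside, world axes, zero at the start; "moment": the same for the moment, N m; "gripper_width": finger opening in m.
Only numpy, scipy, OpenCV 4.12 (cv2) and the standard library are available. Lean on these libraries where they do the work, as an engineer would, in place of code of your own. Each camera call takes 0.05 s, during which the arm holds its last target. There are 200 camera calls.

### The job

Before opening the dusty filter box, press the nozzle cap of the mist canister fully down and let it spring back up. Then lift the box's flap until it stands upright and stays open, draw out the filter plate hidden beneath, and hold it upright over the middle of the round catch pan, about a hand's width clear above it, leaving the other things on the bench where they are. Finish while holding it there: do not put it down or let go.

Things in the scene. Friction and masses are not known exactly. Their poses are not given: they have to be found in the camera images.
- canister: mist canister, a plain aluminium can 60 mm in diameter standing in a fixed clamp foot (100 x 90 x 8 mm); origin at the centre of its underside, z up. It stands on one side of the filter box, left or right of it, and cannot move
- cap (a joint): travel of the sprung nozzle cap on top of the canister, in m: 0 = up, 0.006 = fully down. A spring pushes it up; it takes about 2 N to start and 6 N to hold fully down
- cap_top (a point): centre of the top face of the nozzle cap (white plastic cylinder, 28 mm in diameter, standing 24 mm out of the can); 180 mm above the bench when up; it sinks straight down when pressed
- housing: filter box, grey steel, fixed: outside 140 mm along its x (depth), 160 mm along y, 125 mm high, walls and floor 5 mm, open on top under the flap; origin at the centre of its underside, z up. Its front (-x) faces roughly to the robot. Inside, low rails (to 35 mm above the bench) form a slot along its x in which the filter plate stands
- flap (a joint): angle of the cover flap in rad: 0 = closed and flat on the box, 1.57 = upright, 1.9 = its stop; starts shut or slightly ajar (to 0.12). The hinge is stiff with friction (0.155 N m): the flap stays at whatever angle it is left; it takes about 3 N at the knob to lift
- flap_hinge (a point): middle of the flap's hinge line, on the box's rear (+x) top rim, 125.5 mm above the bench; the line runs along the box's y and the flap swings up and away from the robot about it. Flap: 140 x 160 x 6 mm, 0.15 kg. The point turns with the flap: its x points from the flap's front edge to the hinge, z out of the flap's upper face
- flap_handle (a point): grip point in the head of the flap's round black knob, 110 mm from the hinge line towards the flap's front edge and 41 mm above the flap's underside (35 mm above its upper face). The head is 28 mm in diameter and 16 mm high (8 mm either side of this point) on a stem of 12 mm; it moves with the flap
- filter: loose filter plate standing in the box, hidden under the flap, 0.11 to 0.22 kg: aluminium frame 90 mm long (x), 16 thick (y), 75 high, with a grip tab amid its top edge, 34 mm (x) by 10 mm (y), 74 to 112 mm above its origin. Origin: centre of its lower edge, z up the plate; stands 5 mm above the bench, 8 mm ahead of the box's centre, x along the box's x. Draws straight up; 2 to 3 mm of play
- pan: round shallow steel catch pan, 130 mm in diameter, 30 mm high, fixed, open on top; origin at the centre of its underside, z up. It stands on the other side of the filter box from the canister
- stone_tall: round carved grey stone, 76 mm across, 55 mm high, one hole in its top; loose, to be left alone; origin at the centre of its underside
- stone_flat: flat carved grey stone, 70 mm across, 28 mm high, three holes in its top; loose, to be left alone; origin at the centre of its underside
- stone_small: small round carved stone, 60 mm across, 36 mm high; loose, to be left alone; origin at the centre of its underside
- chuck: dark steel drill chuck standing on its end, 50 mm across, 72 mm high; loose, to be left alone; origin at the centre of its underside
- grind_ring: brass ring lying flat, 68 mm outside, 20 mm high; loose, to be left alone; origin at the centre of its underside
- hammer: hammer with a wooden handle, 260 mm, lying at the far side of the bench; loose, to be left alone; origin on the bench under the middle of its length
- screwdriver: screwdriver with a dark wooden handle, 200 mm, lying between the robot and the filter box; loose, to be left alone; origin on the bench under the middle of its length
Not all that is in view belongs to the job. Leave any blue or purple look-alike of the housing alone.

How it is judged:
By the outcome, as a careful person would: the job done as asked, in the order asked, and still so for the second after the job is handed in, while the arm keeps its last pose, push and grip.
It also fails if it takes over 64 s, if anything falls off the work surface, if the arm or the gripper's body presses on something with over 40 N, if the wrist force passes 120 N, or if a joint passes its speed limit or range.

## Working session

There is one attempt and no reset: what is moved stays moved. The work goes in short steps, Python scripts to look and compute and a tool call to move; the robot and the scene stay as the last step left them, time stands still between calls to the robot, and variables do not carry over. Pictures are saved under pics/ and viewed, about 8 in all and at most 12, crops included, and the job is handed in when it is done.

Besides the shell and the picture viewer there is one more tool, called after ">>>" by a JSON object that holds its "api" and its "payload", one argument or row to a line. send_rows: Moves the arm, as the interface text tells. Its arguments: {"type":"object","properties":{"steps":{"type":"array"},"claw":{"type":"number"},"newtons":{"type":"number"}},"required":["steps"]}

```bash
mkdir -p pics; cat > h.py <<'E'
import numpy as np, cv2
from scipy.spatial.transform import Rotation as R
from workcell import manip
def rays(p,u,v):
    xd=(np.asarray(u,float)-p['cx'])/p['fx']; yd=(np.asarray(v,float)-p['cy'])/p['fy']
    x,y=xd.copy(),yd.copy()
    for _ in range(10):
        s=1+p['k1']*(x*x+y*y); x=xd/s; y=yd/s
    return x,y
def att(p):
    a=np.asarray(p['attitude'],float)
    return R.from_quat(a).as_matrix() if a.shape==(4,) else a
def w(p,c): return att(p)@np.asarray(c)+np.asarray(p['xyz'])
def pts(p,mask):
    v,u=np.nonzero(mask&(p['depth']>0)); d=p['depth'][v,u]; x,y=rays(p,u,v)
    return np.c_[x*d,-y*d,-d]@att(p).T+np.asarray(p['xyz'])
def proj(p,P):
    c=(np.asarray(P)-np.asarray(p['xyz']))@att(p); x=c[...,0]/-c[...,2]; y=-c[...,1]/-c[...,2]
    s=1+p['k1']*(x*x+y*y); return np.stack([p['cx']+p['fx']*x*s,p['cy']+p['fy']*y*s],-1)
def save(p,n): cv2.imwrite('pics/'+n+'.png',np.ascontiguousarray(p['image'][...,::-1]))
def st():
    o=manip.get_obs(); return o
def totool(P):
    o=manip.get_obs(); r=R.from_quat(o['ee_rot']).as_matrix(); return 1000*r.T@(np.asarray(P)-np.asarray(o['ee_pos']))
E
python3 - <<'E'
from h import *
np.set_printoptions(precision=4,suppress=True)
o=st(); print({k:np.round(v,3).tolist() for k,v in o.items()}, manip.grip_depth)
for n in ('scene','side'):
    p=manip.get_image(n); save(p,n+'0'); print(n,p['xyz'],p['attitude'],p['fx'],p['k1'])
    for name in ['housing','flap_handle','cap_top','canister','pan','flap','stone_tall','stone_flat','stone_small','chuck','grind_ring','hammer','screwdriver']:
        for d in manip.spot_in(name,p)[:3]:
            P=w(p,d['at']); print(name,round(d['conf'],2),P,proj(p,P).round())
E
```

```text
{'time_s': 0.0, 'q': [-1.302, 0.088, 1.372, -0.0, 1.684, -0.103], 'dq': [0.001, 0.001, 0.001, -0.001, -0.0, -0.001], 'effort': [-0.0, -34.018, -30.243, 0.072, 0.033, -0.0], 'ee_pos': [0.2, -0.512, 0.204], 'ee_rot': [-0.583, 0.4, -0.398, 0.584], 'wrist_force': [-0.229, 0.514, -0.062], 'moment': [0.035, -0.011, -0.017], 'gripper_width': 0.094} -0.0188
scene [1.2631 0.2504 1.3767] [0.1556 0.2276 0.7836 0.5568] 494.0261728642568 0.05286716128665451
housing 0.93 [ 0.2527 -0.3423  0.129 ] [251. 110.]
housing 0.71 [0.2679 0.3534 0.1329] [456. 167.]
flap_handle 0.84 [ 0.2153 -0.3506  0.1282] [253. 102.]
flap_handle 0.67 [0.2209 0.3595 0.1333] [461. 156.]
flap_handle 0.58 [0.5247 0.0325 0.1347] [331. 205.]
cap_top 0.65 [ 0.4332 -0.2834  0.1814] [243. 144.]
cap_top 0.44 [0.5245 0.0298 0.1372] [330. 204.]
canister 0.6 [ 0.4481 -0.2762  0.0652] [248. 171.]
pan 0.61 [0.4629 0.2928 0.0049] [415. 234.]
flap 0.64 [ 0.2165 -0.3525  0.13  ] [252. 101.]
flap 0.59 [0.5293 0.032  0.1339] [331. 206.]
flap 0.56 [0.2207 0.3529 0.1318] [459. 155.]
stone_tall 0.78 [0.6856 0.2639 0.0496] [390. 288.]
stone_flat
[... 796 characters left out ...]
79. 291.]
canister 0.6 [ 0.4263 -0.2987  0.1844] [273. 265.]
pan 0.8 [0.476  0.3049 0.0062] [315. 158.]
pan 0.39 [0.5282 0.0152 0.1367] [322. 193.]
flap 0.94 [0.2167 0.3427 0.1292] [246. 121.]
flap 0.72 [ 0.2153 -0.3621  0.1279] [192. 290.]
flap 0.7 [0.5279 0.0158 0.1303] [322. 194.]
stone_tall 0.62 [0.6798 0.2457 0.0485] [369. 165.]
stone_tall 0.54 [ 0.4274 -0.2928  0.181 ] [274. 264.]
stone_flat 0.72 [0.3832 0.1259 0.0216] [283. 188.]
stone_small 0.64 [ 0.6052 -0.1541  0.0319] [341. 258.]
chuck 0.83 [ 0.6742 -0.3099  0.0565] [362. 302.]
grind_ring 0.68 [ 0.7547 -0.1605  0.0202] [389. 267.]
hammer 0.91 [0.7628 0.0307 0.0229] [392. 218.]
screwdriver 0.66 [ 0.4036 -0.096   0.0193] [279. 239.]
```

View pics/scene0.png

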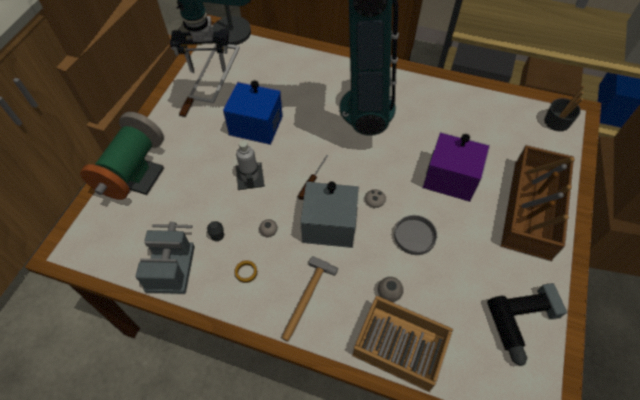

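View pics/side0.png

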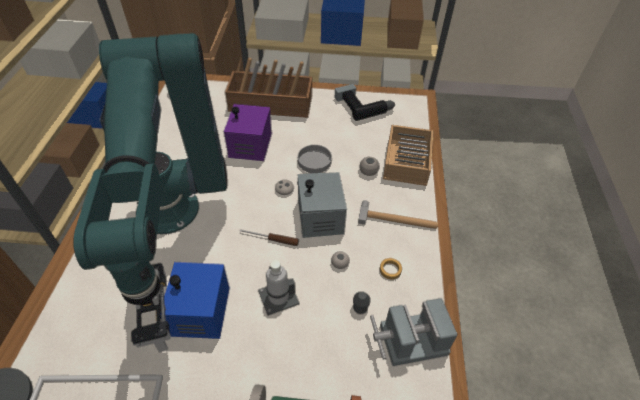

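Scene view: the grey filter box is at (331,213), with its knob at (331,187). It could be confused with the blue box (253,112) or the purple box (457,165), and both are to be left alone. The canister's white cap is at (245,148) and the pan at (414,234). The knob could be confused with the blue box's (255,86) or the purple box's (465,139). The side view agrees: grey box (322,205), knob (309,186), canister (277,280), pan (314,158).

```bash
python3 - <<'E'
from h import *
np.set_printoptions(precision=4,suppress=True)
ims=[]
for n in ('scene','side'):
    p=manip.get_image(n); A=pts(p,np.ones((400,640),bool))
    near=lambda c,r:A[np.hypot(A[:,0]-c[0],A[:,1]-c[1])<r]
    B=near((.53,.015),.14)
    T=B[(B[:,2]>.118)&(B[:,2]<.15)]
    # plane fit for flap
    q=np.median(T,0); 
    for _ in range(4):
        c=T.mean(0); nrm=np.linalg.svd(T-c,full_matrices=False)[2][2]; nrm*=np.sign(nrm[2]); T=T[abs((T-c)@nrm)<.004]
    r=cv2.minAreaRect((T[:,:2]*1000).astype(np.float32)); print(n,'flap rect',r,'n',nrm,'c',c, len(T))
    K=B[(B[:,2]>.153)]; print('knob',len(K),K.mean(0),K.min(0),K.max(0))
    C=near((.435,-.292),.07); t=C[C[:,2]>.172]; print('cap',len(t),t.mean(0),t.min(0),t.max(0))
    if len(t)>4: print('cap circ',cv2.minEnclosingCircle((t[:,:2]*1000).astype(np.float32)), np.median(t[:,2]))
    b=C[(C[:,2]>.11)&(C[:,2]<.175)]; print('can',b.min(0),b.max(0))
    P=near((.47,.295),.1); t=P[(P[:,2]>.022)&(P[:,2]<.04)]; print('pan',len(t),cv2.minEnclosingCircle((t[:,:2]*1000).astype(np.float32)),t.min(0),t.max(0))
    if n=='scene': cv2.imwrite('pics/crop.png',cv2.resize(p['image'][130:270,210:450,::-1],None,fx=3,fy=3,interpolation=cv2.INTER_CUBIC))
E
```

```text
scene flap rect ((523.8153686523438, 26.43341827392578), (143.58428955078125, 160.1652069091797), 12.478226661682129) n [0.0569 0.0098 0.9983] c [0.5276 0.0284 0.1348] 1827
knob 76 [0.4891 0.0191 0.1784] [0.4724 0.0058 0.1658] [0.5024 0.0312 0.1864]
cap 57 [ 0.4301 -0.2881  0.1785] [ 0.4159 -0.3002  0.1721] [ 0.4434 -0.2747  0.1857]
cap circ ((427.6779479980469, -289.4041442871094), 15.955557823181152) 0.17845466996992898
can [ 0.4024 -0.3167  0.1104] [ 0.4619 -0.2584  0.1744]
pan 223 ((473.6572570800781, 292.2478942871094), 67.1902084350586) [0.4081 0.2288 0.022 ] [0.5406 0.3563 0.0385]
side flap rect ((525.438232421875, 25.258026123046875), (140.09205627441406, 165.5435791015625), 12.494452476501465) n [0.0475 0.0029 0.9989] c [0.5282 0.0231 0.1349] 1319
knob 70 [0.4879 0.014  0.1763] [0.473  0.002  0.1545] [0.4998 0.03   0.1862]
cap 81 [ 0.4308 -0.292   0.1789] [ 0.4167 -0.3074  0.1732] [ 0.444  -0.2765  0.1834]
cap circ ((429.4333190917969, -291.88824462890625), 15.772106170654297) 0.17917372433982304
can [ 0.4007 -0.321   0.1116] [ 0.4601 -0.2684  0.1747]
pan 171 ((476.1510925292969, 289.09124755859375), 68.77921295166016) [0.4133 0.2209 0.022 ] [0.5393 0.3577 0.0365]
```

View pics/crop.png

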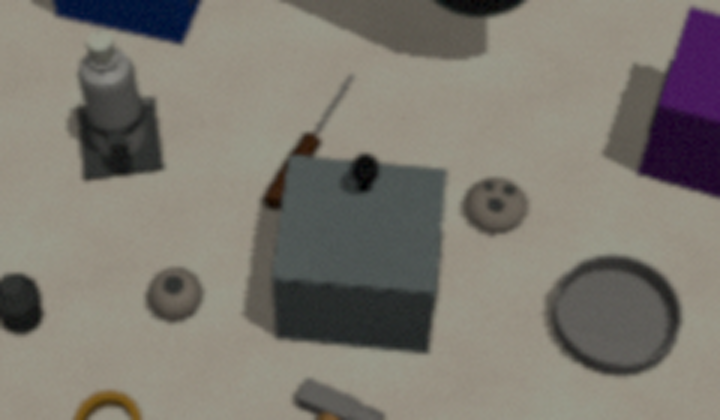

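The crop confirms the plain grey steel box with its black knob (365,170) on the robot side. The canister is on the robot's right and the pan on its left. The knob lies towards -x, the box yaw is about 12.5° and the flap is about 0.05 rad ajar.

```bash
cat >> h.py <<'E'
def plan(P,yaw=None):
    """tool-axis shift (mm) to bring TCP to P; spin (deg) to bring tool x along +-yaw (world deg)"""
    o=manip.get_obs(); r=R.from_quat(o['ee_rot']).as_matrix()
    d=1000*r.T@(np.asarray(P)-np.asarray(o['ee_pos'])); s=None
    if yaw is not None:
        t=np.array([np.cos(np.radians(yaw)),np.sin(np.radians(yaw)),0]); l=r.T@t
        s=np.degrees(np.arctan2(-l[2],l[0])); s=(s+90)%180-90
    print('t',round(o['time_s'],2),'pos',np.round(o['ee_pos'],4),'F',np.round(o['wrist_force'],2),'w',round(o['gripper_width'],4),'shift',d.round(1),'spin',s)
E
python3 - <<'E'
from h import *
print(R.from_quat(st()['ee_rot']).as_matrix().round(3))
plan([.429,-.2905,.21],102.5)
E
```

```text
[[ 0.363  0.     0.932]
 [-0.932 -0.     0.363]
 [ 0.    -1.     0.   ]]
t 1.5 pos [ 0.1998 -0.5125  0.2055] F [-0.11  0.35 -0.36] w 0.0943 shift [-123.5   -4.5  294.2] spin 8.800712413981728
```

>>> {"api": "send_rows", "payload": {
  "steps": [
    [[0, -50, 0], 0],
    [[0, -70, 40], 0],
    [[-25, -70, 85], 2],
    [[-45, -70, 125], 4],
    [[-65, -70, 165], 6]
  ],
  "claw": 0,
  "newtons": 20
}}

```text
time_s: 2.0
ee_pos: [0.3309, -0.3907, 0.2759]
ee_rot: [0.562, -0.429, 0.43, -0.562]
wrist_force: [0.7, -1.1, 0.5]
gripper_width: 0.0574
```

```bash
python3 - <<'E'
from h import *
plan([.429,-.2905,.21],102.5)
E
```

```text
t 2.0 pos [ 0.3309 -0.3907  0.2759] F [ 0.71 -1.12  0.49] w 0.0574 shift [-71.   65.9 120.8] spin 2.693153316417863
```

>>> {"api": "send_rows", "payload": {
  "steps": [
    [[-25, 0, 40], 1],
    [[-48, 10, 80], 2],
    [[-71, 30, 121], 3],
    [[-71, 40, 121], 3],
    [[-71, 40, 121], 3]
  ]
}}

```text
time_s: 2.5
ee_pos: [0.4288, -0.2892, 0.2337]
ee_rot: [0.551, -0.444, 0.442, -0.551]
wrist_force: [-0.4, 0.0, 0.2]
gripper_width: 0.0175
```

```bash
python3 - <<'E'
from h import *
for n in ('scene','side'):
    p=manip.get_image(n)
    for d in manip.spot_in('cap_top',p)[:2]+manip.spot_in('canister',p)[:2]: print(n,d['conf'],w(p,d['at']).round(4))
p=manip.get_image('wrist'); print(p['xyz'],p['attitude']); save(p,'wrist1')
A=pts(p,np.ones((400,640),bool)); A=A[np.hypot(A[:,0]-.43,A[:,1]+.29)<.04]; t=A[(A[:,2]>.17)&(A[:,2]<.19)]
print(len(t), t.mean(0) if len(t) else 0, cv2.minEnclosingCircle((t[:,:2]*1000).astype(np.float32)) if len(t) else 0)
plan([.429,-.2905,.172],102.5)
E
```

```text
scene 0.63 [ 0.4347 -0.2842  0.1774]
scene 0.73 [ 0.4487 -0.2759  0.0606]
side 0.95 [ 0.4393 -0.3034  0.0602]
[ 0.50716826 -0.27566853  0.41599161] [-0.10830482  0.08599239 -0.62313193  0.76979346]
844 [ 0.42975578 -0.29092476  0.17884836] ((427.11151123046875, -292.86627197265625), 16.061874389648438)
t 2.85 pos [ 0.4287 -0.2917  0.2368] F [-0.15  0.31  0.9 ] w 0.0003 shift [-1.2 64.8  0.5] spin -0.42675552322043586
```

View pics/wrist1.png

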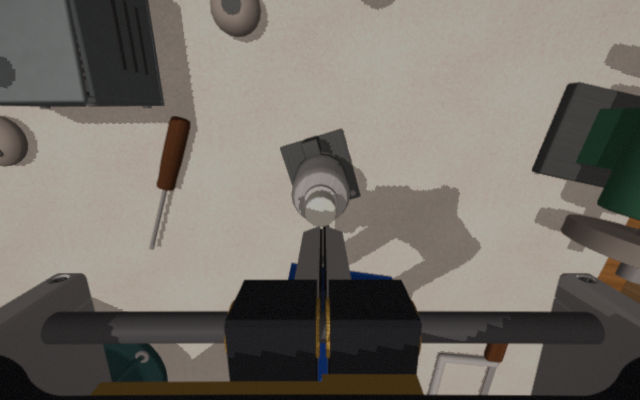

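The wrist view shows the closed fingertips at (323,228), in line with the cap at (320,207). Next I press it.

>>> {"api": "send_rows", "payload": {
  "steps": [
    [[-1, 25, 0], 0],
    [[-1, 45, 0], 0],
    [[-1, 55, 0], 0],
    [[-1, 60, 0], 0],
    [[-1, 62, 0], 0]
  ]
}}

```text
time_s: 3.35
ee_pos: [0.4279, -0.2911, 0.1757]
ee_rot: [0.55, -0.444, 0.446, -0.549]
wrist_force: [-2.4, 1.2, 4.7]
gripper_width: 0.0008
```

>>> {"api": "send_rows", "payload": {
  "steps": [
    [[0, 1, 0], 0],
    [[0, 1, 0], 0],
    [[0, 1, 0], 0]
  ]
}}

```text
time_s: 3.65
ee_pos: [0.4281, -0.2912, 0.1758]
ee_rot: [0.55, -0.444, 0.446, -0.549]
wrist_force: [-3.1, 1.9, 5.1]
gripper_width: 0.001
```

>>> {"api": "send_rows", "payload": {
  "steps": [
    [[0, 2, 0], 0],
    [[0, 3, 0], 0],
    [[0, 3, 0], 0],
    [[0, 3, 0], 0]
  ]
}}

```text
time_s: 4.05
ee_pos: [0.4283, -0.2913, 0.1742]
ee_rot: [0.55, -0.443, 0.446, -0.549]
wrist_force: [-4.0, 2.6, 8.5]
gripper_width: 0.0006
```

>>> {"api": "send_rows", "payload": {
  "steps": [
    [[0, 2, 0], 0],
    [[0, 3, 0], 0],
    [[0, 3, 0], 0],
    [[0, 3, 0], 0]
  ]
}}

```text
time_s: 4.45
ee_pos: [0.4284, -0.2914, 0.1741]
ee_rot: [0.55, -0.442, 0.447, -0.549]
wrist_force: [-5.7, 4.2, 14.1]
gripper_width: 0.0009
```

The cap is bottomed: position stays at 0.174 while the force rises to 14 N. I retreat now.

>>> {"api": "send_rows", "payload": {
  "steps": [
    [[0, -15, 0], 0],
    [[0, -45, 0], 0],
    [[0, -75, 0], 0],
    [[0, -75, 0], 0]
  ],
  "claw": 60
}}

```text
time_s: 4.85
ee_pos: [0.4304, -0.2926, 0.2536]
ee_rot: [0.55, -0.438, 0.451, -0.549]
wrist_force: [0.6, 0.4, 0.2]
gripper_width: 0.0293
```

```bash
python3 - <<'E'
from h import *
p=manip.get_image('wrist')
A=pts(p,np.ones((400,640),bool)); A=A[np.hypot(A[:,0]-.43,A[:,1]+.29)<.02]; t=A[(A[:,2]>.165)&(A[:,2]<.2)]
print('captop',len(t),np.percentile(t[:,2],[10,50,90]))
plan([.488,.017,.25],102.5)
E
```

```text
captop 790 [0.17368152 0.17923676 0.18024069]
t 4.9 pos [ 0.4295 -0.292   0.2509] F [-0.8  -0.62 -0.93] w 0.0328 shift [-289.9   -1.5  121.8] spin -0.4321575848841235
```

The cap has sprung back up to 0.179. On to a spot above the knob.

>>> {"api": "send_rows", "payload": {
  "steps": [
    [[-48, -5, 15], 0],
    [[-94, -5, 35], 0],
    [[-140, -5, 55], 0],
    [[-185, -5, 75], 0],
    [[-230, -5, 95], 0]
  ]
}}

```text
time_s: 5.4
ee_pos: [0.4741, -0.0452, 0.2515]
ee_rot: [0.55, -0.441, 0.449, -0.549]
wrist_force: [-0.1, -0.6, 0.8]
gripper_width: 0.0597
```

>>> {"api": "send_rows", "payload": {
  "steps": [
    [[-20, 0, 10], 0],
    [[-40, 0, 20], 0],
    [[-50, 0, 25], 0],
    [[-50, 0, 25], 0]
  ]
}}

```text
time_s: 5.8
ee_pos: [0.488, 0.0099, 0.2493]
ee_rot: [0.551, -0.441, 0.447, -0.549]
wrist_force: [0.4, -1.8, 1.0]
gripper_width: 0.0601
```

```bash
python3 - <<'E'
from h import *
np.set_printoptions(precision=4,suppress=True)
plan([.488,.017,.25],102.5)
print(R.from_quat(st()['ee_rot']).as_matrix().round(3))
p=manip.get_image('wrist'); save(p,'wrist2')
for d in manip.spot_in('flap_handle',p)[:2]: print(d['conf'],w(p,d['at']))
B=pts(p,np.ones((400,640),bool)); B=B[np.hypot(B[:,0]-.53,B[:,1]-.02)<.14]
K=B[(B[:,2]>.158)&(B[:,2]<.2)&(np.hypot(B[:,0]-.488,B[:,1]-.017)<.04)]; print('knob',len(K),K.mean(0),K.min(0),K.max(0),cv2.minEnclosingCircle((K[:,:2]*1000).astype(np.float32)))
T=B[(B[:,2]>.118)&(B[:,2]<.145)]
for _ in range(4):
    c=T.mean(0); n=np.linalg.svd(T-c,full_matrices=False)[2][2]; n*=np.sign(n[2]); T=T[abs((T-c)@n)<.004]
print(n,c,cv2.minAreaRect((T[:,:2]*1000).astype(np.float32)))
E
```

```text
t 5.8 pos [0.488  0.0099 0.2493] F [ 0.44 -1.83  1.05] w 0.0601 shift [-6.9 -0.8  1.5] spin -0.32481995086948245
[[ 0.211  0.005  0.978]
 [-0.977 -0.008  0.211]
 [ 0.009 -1.     0.003]]
0.7 [0.5301 0.0247 0.1331]
knob 780 [0.4877 0.0171 0.1787] [0.4731 0.0032 0.1657] [0.4999 0.0306 0.1815] ((486.2916564941406, 16.946800231933594), 13.897345542907715)
[0.0495 0.0112 0.9987] [0.5286 0.0265 0.1344] ((522.8133544921875, 25.17266845703125), (139.8009033203125, 160.2331085205078), 12.709099769592285)
```

View pics/wrist2.png

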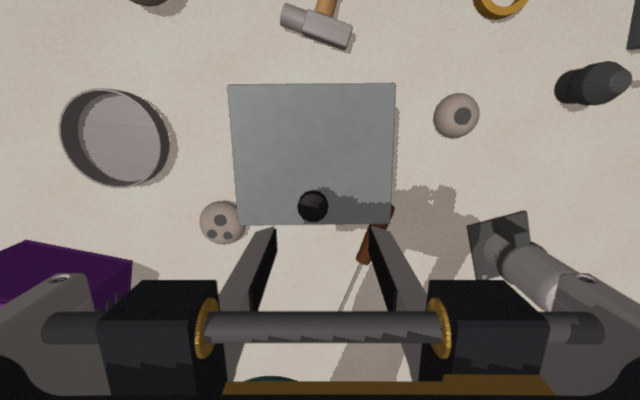

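The wrist view shows the knob at (313,206), between the open fingers. I descend to it and grip.

>>> {"api": "send_rows", "payload": {
  "steps": [
    [[-7, 25, 0], 0],
    [[-7, 60, 0], 0],
    [[-7, 90, 0], 0],
    [[-7, 96, 0], 0],
    [[-7, 96, 0], 0]
  ]
}}

```text
time_s: 6.4
ee_pos: [0.4863, 0.0134, 0.1532]
ee_rot: [0.551, -0.442, 0.448, -0.547]
wrist_force: [-0.5, -0.1, 1.0]
gripper_width: 0.0604
```

>>> {"api": "send_rows", "payload": {
  "steps": [
    [[0, 0, 0], 0],
    [[0, 0, 0], 0],
    [[0, 0, 0], 0],
    [[0, 0, 0], 0],
    [[0, 0, 0], 0]
  ],
  "claw": 0,
  "newtons": 15
}}

```text
time_s: 6.9
ee_pos: [0.4857, 0.0177, 0.1535]
ee_rot: [-0.549, 0.444, -0.445, 0.55]
wrist_force: [-1.8, 10.4, -0.4]
gripper_width: 0.0273
```

```bash
cat >> h.py <<'E'
X=np.array([.9755,.22,0]); H=np.array([.5913,.0407,.1255]); Z=np.array([0,0,1.])
def knob(t): return H+.110*(-np.cos(t)*X+np.sin(t)*Z)+.041*(np.sin(t)*X+np.cos(t)*Z)
def arc(ts):
    o=st(); r=R.from_quat(o['ee_rot']).as_matrix(); g=np.array(o['ee_pos'])+r@[0,manip.grip_depth,0]
    print('grasp',g.round(4),'F',np.round(o['wrist_force'],1),'w',o['gripper_width'])
    from scipy.optimize import minimize_scalar
    t0=minimize_scalar(lambda t:np.linalg.norm(knob(t)-g),bounds=(-.2,2),method='bounded'); print('theta',t0.x,'err',t0.fun)
    for t in ts: print(round(t,2),(1000*r.T@(knob(t)-g)).round(1))
E
python3 -c "
from h import *
arc(np.arange(.05,1.75,.1))"
```

```text
grasp [0.4857 0.0177 0.1723] F [-1.8 10.4 -0.4] w 0.027285831642435157
theta 0.05165354135723831 err 0.0008967719366127565
0.05 [0.8 0.3 0.3]
0.15 [  0.8 -10.2   5.5]
0.25 [  0.7 -20.1  11.7]
0.35 [  0.6 -29.4  18.9]
0.45 [  0.5 -37.9  27. ]
0.55 [  0.4 -45.6  35.9]
0.65 [  0.3 -52.3  45.5]
0.75 [  0.2 -58.1  55.7]
0.85 [  0.1 -62.8  66.4]
0.95 [ -0.  -66.4  77.6]
1.05 [ -0.2 -68.8  89.1]
1.15 [ -0.3 -70.1 100.7]
1.25 [ -0.4 -70.3 112.5]
1.35 [ -0.6 -69.2 124.2]
1.45 [ -0.7 -67.  135.7]
1.55 [ -0.8 -63.7 146.9]
1.65 [ -1.  -59.3 157.8]
```

>>> {"api": "send_rows", "payload": {
  "steps": [
    [[3, -10, 5], 0],
    [[3, -20, 12], 0],
    [[3, -29, 19], 0],
    [[3, -38, 27], 0],
    [[3, -46, 36], 0]
  ]
}}

```text
time_s: 7.4
ee_pos: [0.5196, 0.0255, 0.1992]
ee_rot: [-0.549, 0.446, -0.442, 0.551]
wrist_force: [-4.1, 7.5, -2.7]
gripper_width: 0.0273
```

```bash
python3 -c "
from h import *
arc(np.arange(.55,1.75,.1))"
```

```text
grasp [0.5196 0.0254 0.218 ] F [-4.1  7.5 -2.7] w 0.027255484124340416
theta 0.543880910641042 err 0.0010511380571163289
0.55 [0.9 0.  0.9]
0.65 [ 0.7 -6.8 10.5]
0.75 [  0.6 -12.6  20.7]
0.85 [  0.5 -17.3  31.5]
0.95 [  0.4 -20.9  42.6]
1.05 [  0.2 -23.4  54.1]
1.15 [  0.1 -24.8  65.7]
1.25 [  0.  -25.   77.5]
1.35 [ -0.1 -24.   89.2]
1.45 [ -0.2 -21.8 100.7]
1.55 [ -0.2 -18.6 111.9]
1.65 [ -0.3 -14.2 122.8]
```

>>> {"api": "send_rows", "payload": {
  "steps": [
    [[2, -7, 10], 0],
    [[2, -13, 21], 0],
    [[2, -17, 31], 0],
    [[2, -21, 43], 0],
    [[2, -23, 54], 0]
  ]
}}

```text
time_s: 7.9
ee_pos: [0.5719, 0.0375, 0.2234]
ee_rot: [-0.549, 0.447, -0.44, 0.553]
wrist_force: [-4.0, 4.9, 3.3]
gripper_width: 0.0274
```

```bash
python3 -c "
from h import *
arc(np.arange(1.05,1.85,.1))"
```

```text
grasp [0.572  0.0373 0.2422] F [-4.   4.9  3.3] w 0.027433522492179098
theta 1.0476684915952847 err 0.0013022659030887975
1.05 [0.9 0.8 0.4]
1.15 [ 0.9 -0.5 12.1]
1.25 [ 0.8 -0.7 23.8]
1.35 [ 0.7  0.2 35.5]
1.45 [ 0.7  2.4 47. ]
1.55 [ 0.6  5.6 58.3]
1.65 [ 0.6 10.  69.2]
1.75 [ 0.6 15.5 79.6]
```

>>> {"api": "send_rows", "payload": {
  "steps": [
    [[1, 0, 14], 0],
    [[1, 0, 28], 0],
    [[1, 1, 42], 0],
    [[1, 5, 56], 0],
    [[1, 10, 69], 0]
  ]
}}

```text
time_s: 8.4
ee_pos: [0.64, 0.053, 0.2148]
ee_rot: [-0.549, 0.447, -0.439, 0.554]
wrist_force: [-1.8, 3.2, 2.6]
gripper_width: 0.0274
```

```bash
python3 - <<'E'
from h import *
arc([1.6,1.65,1.7,1.75])
p=manip.get_image('side'); cv2.imwrite('pics/side2.png',cv2.resize(p['image'][100:260,220:440,::-1],None,fx=3,fy=3))
E
```

```text
grasp [0.6401 0.0527 0.2336] F [-1.8  3.2  2.6] w 0.02737659436342799
theta 1.6490034553627564 err 0.0020632510432382735
1.6 [ 1.  -0.7 -6. ]
1.65 [ 1.   1.7 -0.6]
1.7 [1.1 4.3 4.6]
1.75 [1.1 7.1 9.7]
```

View pics/side2.png

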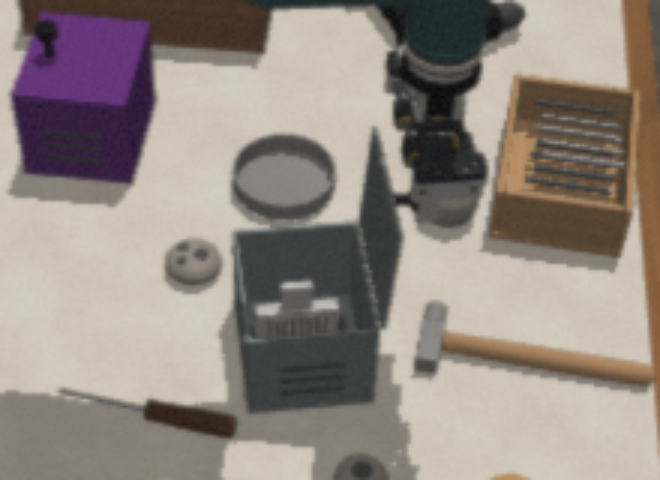

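The crop shows the flap upright (380,220) and the filter with its tab (296,292) in the open box. I release the knob and rise.

>>> {"api": "send_rows", "payload": {
  "steps": [
    [[0, 0, 0], 0],
    [[0, 0, 0], 0],
    [[0, 0, 0], 0],
    [[0, -30, 0], 0],
    [[0, -75, 0], 0]
  ],
  "claw": 60
}}

```text
time_s: 8.95
ee_pos: [0.6402, 0.0521, 0.2851]
ee_rot: [-0.55, 0.449, -0.437, 0.552]
wrist_force: [0.8, -0.3, -0.1]
gripper_width: 0.0593
```

>>> {"api": "send_rows", "payload": {
  "steps": [
    [[0, -40, 0], 0],
    [[0, -55, -40], 0],
    [[0, -55, -85], 0],
    [[0, -55, -130], 0],
    [[0, -55, -130], 0]
  ]
}}

```text
time_s: 9.45
ee_pos: [0.509, 0.0226, 0.3423]
ee_rot: [-0.55, 0.449, -0.438, 0.552]
wrist_force: [-0.0, 0.7, 0.9]
gripper_width: 0.0601
```

```bash
python3 - <<'E'
from h import *
np.set_printoptions(precision=4,suppress=True)
plan([.5152,.0235,.2],102.5)
p=manip.get_image('wrist'); save(p,'wrist3')
for n in ('wrist','scene','side'):
    if n!='wrist': p=manip.get_image(n)
    A=pts(p,np.ones((400,640),bool)); L=A-(H-.07*X); Y=np.array([-.22,.9755,0]); lx,ly=L@X,L@Y
    m=(abs(lx)<.055)&(abs(ly)<.05)&(A[:,2]>.106)&(A[:,2]<.122); T=A[m]
    if m.sum()>5: print(n,'tab local',m.sum(),lx[m].min(),lx[m].max(),ly[m].min(),ly[m].max(),np.median(A[m],0), cv2.minAreaRect((T[:,:2]*1000).astype(np.float32)))
    f=(abs(ly)<.07)&(A[:,2]>.15)&(A[:,2]<.27)&(abs(lx-.07)<.06); F=A[f]
    if f.sum()>30:
        q=np.c_[lx[f],A[f][:,2]]; print('flap lx,z low/high',np.median(q[q[:,1]<.18],0),np.median(q[q[:,1]>.23],0))
    for d in manip.spot_in('filter',p)[:2]: print(d['conf'],w(p,d['at']))
E
```

```text
t 9.45 pos [0.509  0.0226 0.3423] F [-0.02  0.68  0.89] w 0.0601 shift [  2.4 142.3   7.4] spin -0.17518809243182432
wrist tab local 182 -0.02300002304989984 0.009477069126072551 -0.005157597754071293 0.004671903194050786 [0.5162 0.024  0.1162] ((516.474853515625, 23.52260971069336), (32.4772834777832, 9.798624038696289), 12.451454162597656)
flap lx,z low/high [0.0727 0.1657] [0.0838 0.2525]
0.76 [0.5256 0.0296 0.0781]
scene tab local 12 -0.02617459526306024 -0.01183229629948101 -0.0025095967029336278 0.004827666941160772 [0.504  0.0222 0.1166] ((504.13006591796875, 22.24755096435547), (14.765267372131348, 6.074544906616211), 17.850234985351562)
flap lx,z low/high [0.0784 0.1655] [0.0855 0.2476]
side tab local 44 -0.02150244470125251 0.011562878562222144 -0.008527248918123547 0.01046446664694902 [0.5184 0.0214 0.1152] ((518.3321533203125, 23.759185791015625), (33.521827697753906, 16.556320190429688), 22.736717224121094)
flap lx,z low/high [0.0749 0.1645] [0.0832 0.2474]
0.54 [0.5161 0.0203 0.0736]
```

View pics/wrist3.png

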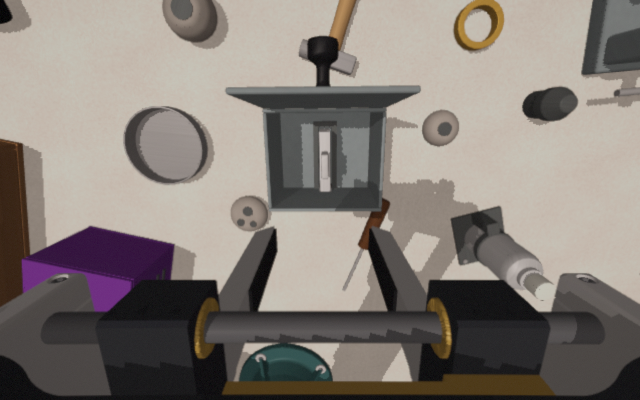

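The wrist view shows the flap standing open (323,97) on its own and the tab at (325,160), measured at (.5165,.0235). I descend.

>>> {"api": "send_rows", "payload": {
  "steps": [
    [[2, 40, 8], 0],
    [[2, 85, 8], 0],
    [[2, 130, 8], 0],
    [[2, 165, 8], 0],
    [[2, 170, 8], 0]
  ],
  "claw": 45
}}

```text
time_s: 10.25
ee_pos: [0.5187, 0.0258, 0.1642]
ee_rot: [0.553, -0.452, 0.433, -0.55]
wrist_force: [-0.1, -0.2, -0.6]
gripper_width: 0.0452
```

```bash
python3 - <<'E'
from h import *
plan([.5163,.0235,.084],102.5)
E
```

```text
t 10.25 pos [0.5187 0.0258 0.1642] F [-0.06 -0.18 -0.62] w 0.0452 shift [ 3.2 80.2 -1.2] spin -0.03852203875737814
```

>>> {"api": "send_rows", "payload": {
  "steps": [
    [[3, 25, -1], 0],
    [[3, 50, -1], 0],
    [[3, 70, -1], 0],
    [[3, 80, -1], 0],
    [[3, 80, -1], 0]
  ]
}}

```text
time_s: 10.75
ee_pos: [0.5168, 0.0238, 0.0839]
ee_rot: [0.553, -0.453, 0.433, -0.55]
wrist_force: [-0.5, 0.8, -0.2]
gripper_width: 0.0453
```

```bash
python3 - <<'E'
from h import *
plan([.5163,.0235,.084],102.5)
print(R.from_quat(st()['ee_rot']).as_matrix().round(3))
E
```

```text
t 10.75 pos [0.5168 0.0238 0.0839] F [-0.51  0.82 -0.15] w 0.0453 shift [ 0.2 -0.1 -0.6] spin -0.03194410752746535
[[ 0.215 -0.024  0.976]
 [-0.976  0.014  0.216]
 [-0.019 -1.    -0.021]]
```

>>> {"api": "send_rows", "payload": {
  "steps": [
    [[0, 0, 0], 0],
    [[0, 0, 0], 0],
    [[0, 0, 0], 0],
    [[0, 0, 0], 0],
    [[0, 0, 0], 0]
  ],
  "claw": 0,
  "newtons": 30
}}

```text
time_s: 11.25
ee_pos: [0.5171, 0.0237, 0.0845]
ee_rot: [0.553, -0.452, 0.433, -0.55]
wrist_force: [0.5, -1.1, 0.9]
gripper_width: 0.0097
```

```bash
python3 - <<'E'
from h import *
plan([.5163,.0235,.244],102.5)
E
```

```text
t 11.25 pos [0.5171 0.0237 0.0845] F [ 0.51 -1.13  0.92] w 0.0097 shift [  -2.9 -159.4   -4. ] spin -0.030700359039428804
```

>>> {"api": "send_rows", "payload": {
  "steps": [
    [[0, -10, 0], 0],
    [[-0.5, -25, -0.6], 0],
    [[-1, -45, -1.1], 0],
    [[-1.5, -65, -1.6], 0],
    [[-1.5, -80, -2], 0]
  ]
}}

```text
time_s: 11.75
ee_pos: [0.517, 0.0237, 0.1663]
ee_rot: [0.552, -0.452, 0.434, -0.55]
wrist_force: [0.0, 0.2, -2.1]
gripper_width: 0.0099
```

```bash
python3 - <<'E'
from h import *
plan([.5163,.0235,.254],102.5)
E
```

```text
t 11.75 pos [0.517  0.0237 0.1663] F [ 0.02  0.15 -2.11] w 0.0099 shift [ -1.5 -87.7  -2.3] spin -0.027593017690719535
```

>>> {"api": "send_rows", "payload": {
  "steps": [
    [[0, -25, 0], 0],
    [[-0.5, -50, -1], 0],
    [[-1, -75, -2], 0],
    [[-1.5, -94, -2.5], 0],
    [[-1.5, -94, -2.5], 0]
  ]
}}

```text
time_s: 12.25
ee_pos: [0.5176, 0.0233, 0.264]
ee_rot: [-0.551, 0.45, -0.436, 0.551]
wrist_force: [0.5, -0.6, -2.6]
gripper_width: 0.0098
```

```bash
python3 - <<'E'
from h import *
np.set_printoptions(precision=4,suppress=True)
p=manip.get_image('wrist')
A=pts(p,np.ones((400,640),bool))
r=(np.hypot(A[:,0]-.475,A[:,1]-.291)<.085)&(A[:,2]>.024)&(A[:,2]<.037); print('pan',cv2.minEnclosingCircle((A[r][:,:2]*1000).astype(np.float32)))
p=manip.get_image('side'); save(p,'side3')
for nm in ('filter',):
    for d in manip.spot_in(nm,p): print(d['conf'],w(p,d['at']))
plan([.4745,.291,.26],102.5)
E
```

```text
pan ((474.4129943847656, 289.2012023925781), 65.89217376708984)
0.69 [0.5133 0.0191 0.2274]
t 12.4 pos [0.5158 0.0233 0.259 ] F [-0.49  0.21 -2.49] w 0.0095 shift [-270.3    3.6   17.5] spin -0.029762708249108982
```

>>> {"api": "send_rows", "payload": {
  "steps": [
    [[-30, -3, 2], 0],
    [[-75, -3, 5], 0],
    [[-120, -2, 8], 0],
    [[-165, -1, 11], 0],
    [[-205, 0, 13], 0]
  ]
}}

```text
time_s: 12.9
ee_pos: [0.4829, 0.228, 0.2603]
ee_rot: [0.554, -0.453, 0.432, -0.549]
wrist_force: [1.1, 0.1, -1.6]
gripper_width: 0.0098
```

```bash
python3 - <<'E'
from h import *
plan([.4745,.2905,.2],102.5)
E
```

```text
t 12.9 pos [0.4829 0.228  0.2603] F [ 1.08  0.12 -1.62] w 0.0098 shift [-61.7  61.3   6.8] spin -0.006493664114714193
```

>>> {"api": "send_rows", "payload": {
  "steps": [
    [[-25, 10, 3], 0],
    [[-45, 25, 5], 0],
    [[-58, 45, 6], 0],
    [[-62, 60, 7], 0],
    [[-62, 61, 7], 0]
  ]
}}

```text
time_s: 13.4
ee_pos: [0.4726, 0.2901, 0.1957]
ee_rot: [0.557, -0.454, 0.431, -0.546]
wrist_force: [0.8, -0.7, -2.5]
gripper_width: 0.0099
```

>>> {"api": "send_rows", "payload": {
  "steps": [
    [[0, 0, 0], 0],
    [[0, 0, 0], 0]
  ]
}}

```text
time_s: 13.6
ee_pos: [0.4728, 0.2893, 0.1957]
ee_rot: [0.557, -0.454, 0.431, -0.546]
wrist_force: [-0.5, -0.4, -2.1]
gripper_width: 0.01
```

```bash
python3 - <<'E'
from h import *
np.set_printoptions(precision=4,suppress=True)
plan([.4745,.2905,.2],102.5)
print(R.from_quat(st()['ee_rot']).as_matrix()[:,1])
p=manip.get_image('scene'); save(p,'scene3'); print([(d['conf'],w(p,d['at'])) for d in manip.spot_in('filter',p)])
p=manip.get_image('side'); s=p['image'][60:310,150:450,::-1]; cv2.imwrite('pics/fin.png',cv2.resize(s,None,fx=2.4,fy=2.4))
for n in ['stone_tall','stone_flat','stone_small','chuck','grind_ring','hammer','screwdriver']:
    for d in manip.spot_in(n,p)[:1]: print(n,d['conf'],w(p,d['at']))
A=pts(p,manip.trace('filter',p)[0]['region']); print('filter z',np.percentile(A[:,2],[1,50,99]),A.mean(0))
A=A[(abs(A[:,0]-.4745)<.07)&(abs(A[:,1]-.29)<.06)&(A[:,2]<.2)&(A[:,2]>.1)]; c=A.mean(0); print('plane n',np.linalg.svd(A-c,full_matrices=False)[2][2],A.min(0),A.max(0))
E
```

```text
t 13.6 pos [0.4728 0.2893 0.1957] F [-0.45 -0.43 -2.11] w 0.01 shift [-0.9 -4.4  1.8] spin -0.024272915228777947
[-0.0358  0.0084 -0.9993]
[(0.69, array([0.4939, 0.2952, 0.1813]))]
stone_tall 0.76 [0.685  0.2441 0.0498]
stone_flat 0.68 [0.385  0.1238 0.0265]
stone_small 0.61 [ 0.6044 -0.1574  0.0333]
chuck 0.53 [ 0.6759 -0.3125  0.0578]
grind_ring 0.63 [ 0.7569 -0.1621  0.017 ]
hammer 0.85 [0.7617 0.0308 0.022 ]
screwdriver 0.66 [ 0.4044 -0.0949  0.0227]
filter z [-0.0038  0.1582  0.2163] [0.4724 0.3028 0.1466]
plane n [-0.2178  0.9759 -0.0114] [0.4314 0.2668 0.1171] [0.5189 0.3058 0.1992]
```

View pics/fin.png

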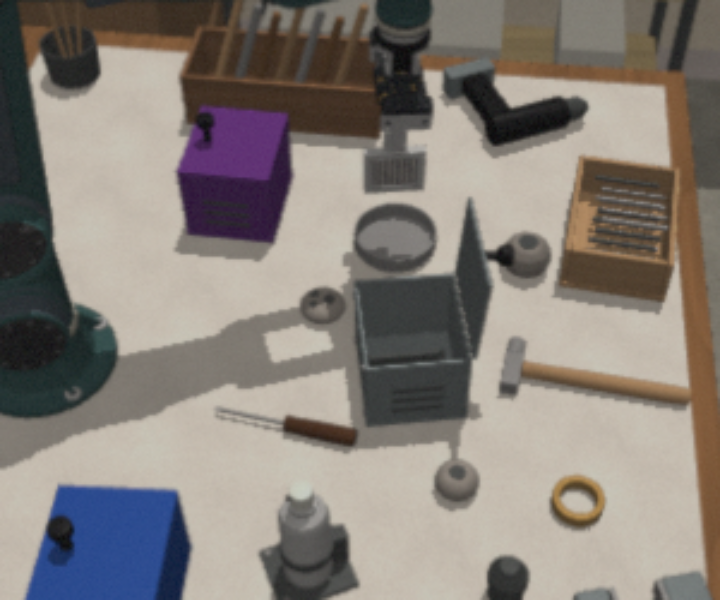

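The crop shows the plate upright over the pan (395,235), with the flap still open and every loose object where it started. One small centring trim remains.

>>> {"api": "send_rows", "payload": {
  "steps": [
    [[-1, -3, 4], 0],
    [[-1, -3, 4], 0],
    [[-1, -3, 4], 0],
    [[-1, -3, 4], 0]
  ]
}}

```text
time_s: 14.55
ee_pos: [0.4764, 0.2919, 0.1987]
ee_rot: [0.557, -0.454, 0.431, -0.546]
wrist_force: [0.0, 0.5, -2.2]
gripper_width: 0.0098
```

```bash
python3 - <<'E'
from h import *
plan([.4765,.2905,.199],102.5); print(R.from_quat(st()['ee_rot']).as_matrix()[:,1])
print(manip.finish_job())
E
```

```text
t 14.55 pos [0.4764 0.2919 0.1987] F [ 0.01  0.53 -2.19] w 0.0098 shift [ 1.4 -0.4 -0.3] spin 0.0403641241228172
[-0.03541277  0.00885383 -0.99933355]
the job is handed in; nothing more can be done
None
```

I did all the steps in the order asked and handed the job in at 14.6 s of robot time, still holding the filter plate over the pan.

- **Nozzle cap:** I pressed it until it bottomed, with the fingertips stopped at 174 mm and the force rising to 14 N. It then sprang back to about 179 mm.
- **Flap:** I lifted it by the knob to about 1.65 rad and let go. It stayed upright.
- **Filter plate:** I drew it straight up by its tab and carried it to the pan. It hangs over the middle of the pan, and I put its lower edge about 90 mm above the rim. That figure is 87 mm measured in the last picture plus a 3 mm raise afterwards, which I did not photograph again.

In the last picture the loose objects I checked were within about 5 mm of where the networks first placed them, which is about their accuracy. The last readings showed about 2.2 N of load and the tab still gripped at 9.8 mm.

The tool ended about 2° off vertical, from drift over the moves. I shifted the hold a few millimetres to keep the lower edge centred.

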